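# Clamp and close the flow-cell holder

## Robot

A 7-joint arm with a two-finger parallel gripper is mounted at the origin on the work surface. World frame = base frame: x ahead of the robot, y to its left, z up, the work surface at z = 0. Lengths are in m, angles in rad, forces in N, time in s.
With the tool pointing down it reaches from about 0.4 to 0.875 m from the base axis. Payload 6.5 kg.
Tool frame: the origin (TCP) lies between the finger pads; the fingertips stand 19 mm ahead of it and the grasp point (between the pads) is the TCP; z points along the fingers, y is the line along which they close (so a half turn about z gives the same grasp; the last joint's range is limited). The gripper opens to 85 mm and grips with 20 to 120 N. Pads are 22 mm wide; open, the fingers measure 114 mm over their backs; the gripper's body (76 mm by 85 mm) begins 54 mm behind the grasp point. The pads swing forward as they close: fully open they stand 13 mm farther back than shut.
Start: joints at [1.229, 0.536, -0.004, 1.538, 0.003, 1.067, -0.071], TCP at [0.177, -0.625, 0.25] pointing down, gripper open.
Joint ranges: [-2.7, 2.7], [-0.37, 2.16], [-1.27, 1.26], [0.24, 2.4], [-1.31, 4.45], [0.19, 1.91], [-2.76, 2.76]. Speed limits (rad/s): [2.39, 2.39, 3.14, 3.14, 3.14, 3.14, 3.14].

## Interface

Orientations are given as a rotation vector (axis times angle).
In Python, from cell import state, imaging, ticket gives the robot as it stands.
- The arm moves only by the tool play_rows, never from a script. Its argument "targets" is text: rows parted by semicolons, each of 4 numbers parted by spaces: the shift along the tool's x, y, z in m, then the turn about the tool's z in degrees. In form: x y z turn; .... A call has 1 to 20 rows; each row shifts and turns the commanded pose from where the row before left it, along the tool's axes as they then stand; what a row does not reach is not made up. A row lasts 1/10 s, in which the tool goes at most 50 mm and 8.59 degrees, less where a joint would pass 70% of its speed; a pose out of reach is approached as far as the arm can. A call is refused whole if a number of a shift passes 0.05 or a number of a turn 8.59, either way. A call with a gripper value outside its range is refused whole. "claw" is the finger opening in m, from 0 to 0.0854, set as the call begins (left out, the last holds). The fingers move at their own pace and stop on an object; the grip force is fixed at half the most. Time passes only in rows, so rows that do not move let the fingers close. It gives the time, the measured TCP pose, the force, the opening and the grip force at its end, in the units of the state.
- state(): the state, without advancing time (a new reading comes with each control period).
- imaging.grab_frame(name): name is "side" or "top"; returns a dict with "color" (384x512x3 uint8, red, green, blue), "range_z" (384x512 float32, m along the optical axis (not along the pixel's ray), 0 where there is no reading), "fov_y" (degrees; the focal length in pixels is half the picture's height over the tangent of half this angle, whatever the lens; pixels are square), "cx", "cy" (the principal point, pixels), "k1" (the pictures are not rectified: a ray, as slopes to the right and down, at radius r is drawn at 1 + k1 r^2 times it, then the intrinsics apply), "position" and "attitude" of the camera in the world. Camera axes: x right, y up, looking along -z (the intrinsics and any distortion apply to the point x, -y, -z); pixel columns grow to the right and rows downward; lengths in m; the calibration is good to about 2 mm. A picture is of the moment at which its call begins.
- ticket.hand_in(): hands the job in; it is judged then, once.
Trained networks look in the newest picture that a camera, given by its name, has taken for a name from the list of things; names that differ only in an ending like _2 or _b are one class to them, and where a whole thing is asked for, a point or a joint stands for the part that bears it (a point fixed in the world has none). Each returns a list of dicts, best first, with "p" (0 to 1); they miss things now and then, are a little off and sometimes report something else, mostly with a low value. They report only what shows in the picture. A call takes as long as a camera call.
- imaging.spot_in(camera, query): "point" ([column, row] in pixels, amid what is visible of it).
- imaging.silhouettes(camera, query): "mask" (384x512 bool, what is visible of it) and "point" ([column, row] in pixels, amid what is visible of it).
The state is a dict: "t": time; "q": joint angles; "qd": joint speeds; "effort": joint torques, N m; "eef_pos": TCP position; "eef_rot": TCP orientation; "contact_force": force on the tool from outside, world axes, zero at the start; "moment": the same for the moment, N m; "gripper_width": finger opening in m; "grip_force": force on a finger pad.
Only numpy, scipy, OpenCV 4.12 (cv2) and the standard library are available. Lean on these libraries where they do the work, as an engineer would, in place of code of your own. Each camera call takes 0.05 s, during which the arm holds its last target. There are 200 camera calls.

## Task

The blue lower half of the flow-cell holder lies loose in the bench fixture: slide the fixture's jaw (orange paddle) fully home so that it clamps the lower half square against the fixed jaw. Then pick up the dark grey cover by its yellow rib, fit it over the lower half's two dowels, either way round, and press it down against the sprung gasket until the two halves are flush. Finish while still holding the cover in the fingers and pressing the pair shut, letting go of nothing, and leave the other things on the bench where they are.

Things in the scene. Friction and masses are not known exactly. Their poses are not given: they have to be found in the camera images.
- vise: Slide-jaw fixture, screwed to the bench. Dark plate 12 mm thick; origin on the bench, below the clamped lower half's long centre line; the plate spans x -65..65, y -100..50 mm. Fixed aluminium jaw at +y: inner face at y = +28 mm, 14 mm thick, 110 mm long, top 30 mm above the bench. The sliding jaw is at -y and moves towards +y to close.
- jaw (a joint): Sliding jaw travel in m: 0 = fully open, 0.030 = closed on the squared lower half; stop at 0.034. Starts at 0 to 0.012. Slides with about 6 N of friction and stays where it is left. The jaw is an aluminium bar 110 mm long (x), 16 mm thick, top 30 mm above the bench; its inner face is at y = -58 mm + travel in the fixture's frame.
- jaw_back (a point): Middle of the back (-y) face of the sliding jaw's orange paddle, 52 mm above the bench; axes as the fixture's: push along +y. The paddle is upright behind the jaw, 44 mm wide (x), 12 mm thick (y), top 62.5 mm above the bench; it can be pushed from behind or pinched across its thickness.
- base: Lower half of the holder, blue block 100 (x) x 56 (y) x 24 mm high, 0.4 kg, lying loose on the fixture plate between the jaws, long side roughly along them. Origin: centre of its underside. Two brass dowels of 9 mm diameter stand at x = -36 and +36 mm, y = 0, rising 16 mm above its top face; their upper 5 mm taper to 4 mm.
- base_face (a point): Centre of the lower half's top face, where the cover's underside must come to lie; axes as the lower half's. Around it a black gasket plate 46 x 40 mm (greenish glass on it) stands 5 mm proud on springs: it starts to give at about 5 N and is level with the top face at about 11 N; beyond that the halves meet solidly.
- cover: Cover of the holder: dark grey metal plate 96 (x) x 52 (y) x 12 mm thick, about 0.18 kg, lying flat on the bench with its mating face down. Origin: centre of its underside. Two through holes of 11 mm diameter at x = -36 and +36 mm, y = 0. On top a yellow rib to grip, 48 mm long (x), 16 mm wide (y), from 12 to 40 mm above the underside.
- tube_rack: Bystander: purple tube rack, 75 x 200 x 45 mm with a few tubes; origin under its centre.
- tip_box: Bystander: orange tip box, 85 x 120 x 56 mm; origin under its centre.
- reagent: Bystander: amber bottle, 48 mm diameter, 100 mm high; origin under its centre.
- carton: Bystander: white carton, 160 x 90 x 55 mm; origin under its centre.
- jar: Bystander: white jar with red cap, 48 mm diameter, 60 mm high; origin under its centre.
- driver: Bystander: screwdriver lying on the bench, along its x.

How it is judged:
By the outcome, as a careful person would: the job done as asked, in the order asked, and still so for the second after the job is handed in, while the arm keeps its last pose, push and grip.
It also fails if it takes over 48 s, if anything falls off the work surface, if the arm or the gripper's body presses on something with over 40 N, if the wrist force passes 120 N, or if a joint passes its speed limit or range.

## Working session

There is one attempt and no reset: what is moved stays moved. The work goes in short steps, Python scripts to look and compute and a tool call to move; the robot and the scene stay as the last step left them, time stands still between calls to the robot, and variables do not carry over. Pictures are saved under pics/ and viewed, at most 10 in all, crops included, and the job is handed in when it is done.

Besides the shell and the picture viewer there is one more tool, called after "Emit:" in YAML: its name, and indented under it one key for each argument. play_rows: Moves the arm, as the interface text tells. Its arguments: {"type":"object","properties":{"targets":{"type":"string"},"claw":{"type":"number"}},"required":["targets"]}

```bash
mkdir -p pics
cat > h.py <<'E'
import numpy as np,cv2
from cell import state,imaging,ticket
from scipy.spatial.transform import Rotation as R
def rot(a):
    a=np.array(a,float)
    if a.shape==(3,3): return a
    return R.from_rotvec(a).as_matrix() if a.size==3 else R.from_quat(a).as_matrix()
def cloud(f):
    h,w=f["range_z"].shape; F=h/2/np.tan(np.radians(f["fov_y"])/2)
    v,u=np.mgrid[:h,:w]; a=(u-f["cx"])/F; b=(v-f["cy"])/F
    rd=np.hypot(a,b); r=rd.copy()
    for _ in range(20): r=rd/(1+f["k1"]*r*r)
    s=r/np.maximum(rd,1e-9); a=a*s;b=b*s; z=f["range_z"]
    P=np.stack([a*z,-b*z,-z],-1)@rot(f["attitude"]).T+np.array(f["position"])
    P[z<=0]=np.nan
    return P
E
python3 - <<'E'
from h import *
s=state();print({k:np.round(v,3) for k,v in s.items()})
ims=[]
for n in("side","top"):
    f=imaging.grab_frame(n);P=cloud(f);np.savez(n+".npz",P=P,c=f["color"])
    print(n,f["fov_y"],f["k1"],f["position"],f["attitude"])
    cv2.imwrite(f"pics/{n}0.png",f["color"][...,::-1])
    for q in("vise","jaw","jaw_back","base","base_face","cover","tube_rack","tip_box","reagent","carton","jar","driver"):
        r=imaging.silhouettes(n,q)
        for d in r[:2]:
            m=d["mask"];X=P[m];X=X[~np.isnan(X[:,0])]
            print(n,q,round(d["p"],2),np.round(d["point"]),m.sum(),np.round(np.median(X,0),3) if len(X) else None,np.round(np.percentile(X,[3,97],axis=0),3).tolist() if len(X) else None)
E
```

```text
{'t': np.float64(0.0), 'q': array([ 1.229,  0.537, -0.004,  1.539,  0.003,  1.067, -0.071]), 'qd': array([ 0.001,  0.001,  0.   , -0.001,  0.   ,  0.001, -0.   ]), 'effort': array([-0.0000e+00, -5.8340e+01,  1.0480e+00, -2.5909e+01,  1.2000e-02,
        1.0000e-02,  0.0000e+00]), 'eef_pos': array([ 0.177, -0.625,  0.249]), 'eef_rot': array([-3.11e+00, -4.32e-01,  1.00e-03]), 'contact_force': array([ 0.417, -0.21 ,  0.081]), 'moment': array([ 0.023, -0.049,  0.013]), 'grip_force': np.float64(0.0), 'gripper_width': np.float64(0.085)}
side 45.83216068823001 -0.1402030363125463 [-0.09085342  1.00231088  0.978844  ] [ 0.36408987 -1.17725275 -2.28846439]
side vise 0.71 [298. 192.] 666 [ 0.516 -0.164  0.017] [[0.466, -0.27, 0.001], [0.595, -0.13, 0.059]]
side jaw 0.69 [306. 180.] 212 [ 0.521 -0.246  0.032] [[0.476, -0.268, 0.013], [0.572, -0.222, 0.063]]
side jaw_back 0.52 [306. 177.] 190 [ 0.522 -0.246  0.032] [[0.477, -0.258, 0.019], [0.568, -0.223, 0.063]]
side base 0.53 [299. 186.] 360 [ 0.528 -0.184  0.037] [[0.486, -0.221, 0.019], [0.585, -0.157, 0.046]]
side base_face 0.57 [295. 188.
[... 1723 characters left out ...]
op tube_rack 0.73 [304. 148.] 1633 [ 0.774 -0.181  0.046] [[0.742, -0.275, 0.016], [0.814, -0.09, 0.067]]
top tip_box 0.67 [197. 151.] 1105 [0.767 0.158 0.055] [[0.727, 0.103, 0.016], [0.813, 0.216, 0.062]]
top reagent 0.65 [246. 173.] 274 [0.689 0.006 0.068] [[0.675, -0.015, -0.002], [0.713, 0.029, 0.103]]
top carton 0.6 [ 98. 208.] 1904 [0.587 0.453 0.054] [[0.512, 0.413, 0.005], [0.665, 0.504, 0.061]]
top carton 0.19 [124. 262.] 224 [0.42  0.372 0.059] [[0.4, 0.357, 0.023], [0.438, 0.394, 0.065]]
top jar 0.74 [121. 262.] 269 [0.42  0.372 0.058] [[0.4, 0.356, 0.01], [0.44, 0.398, 0.065]]
top driver 0.88 [421. 229.] 280 [ 0.512 -0.522  0.024] [[0.466, -0.539, 0.005], [0.559, -0.512, 0.031]]
```

View pics/side0.png

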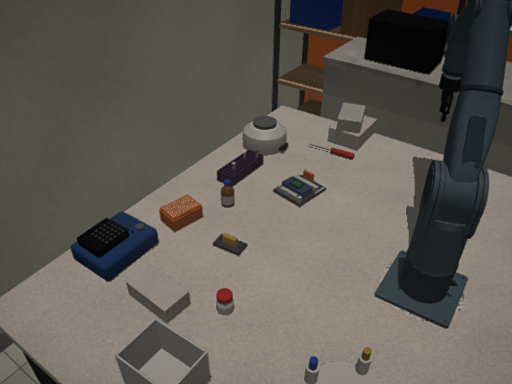

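View pics/top0.png

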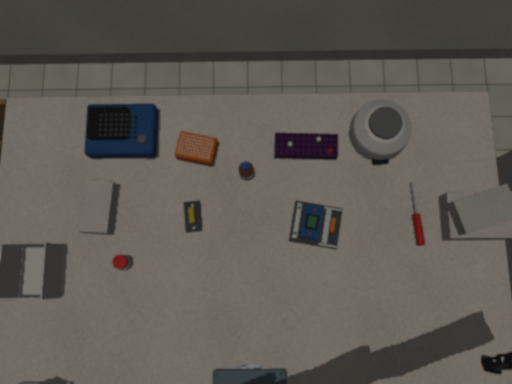

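```bash
cat >> h.py <<'E'
def proj(f,X):
    F=f["color"].shape[0]/2/np.tan(np.radians(f["fov_y"])/2)
    p=(np.asarray(X)-np.array(f["position"]))@rot(f["attitude"]); a=p[...,0]/-p[...,2]; b=-p[...,1]/-p[...,2]
    k=1+f["k1"]*(a*a+b*b); return f["cx"]+F*a*k, f["cy"]+F*b*k
def ortho(f,c,z,half=0.1,n=400):
    # rows: +x up ; cols: +y left (robot's view)
    g=np.linspace(half,-half,n); X=np.stack([np.repeat((c[0]+g)[:,None],n,1),np.repeat((c[1]+g)[None],n,0),np.full((n,n),z)],-1)
    u,v=proj(f,X); return cv2.remap(f["color"],u.astype(np.float32),v.astype(np.float32),cv2.INTER_CUBIC)
def mean_frame(n,k=4):
    fs=[imaging.grab_frame(n) for _ in range(k)]; f=fs[-1]
    f["color"]=np.mean([g["color"] for g in fs],0).clip(0,255).astype(np.uint8)
    z=np.array([g["range_z"] for g in fs]); f["range_z"]=np.median(z,0); return f
E
python3 - <<'E'
from h import *
import pickle
fs={n:mean_frame(n) for n in("top","side")}; pickle.dump(fs,open("f0.pkl","wb"))
rows=[]
for n in fs:
    a=ortho(fs[n],(0.53,-0.205),0.036,0.1,400); b=ortho(fs[n],(0.56,0.175),0.012,0.06,400)
    rows.append(np.hstack([a,b]))
im=np.vstack(rows)[:600*2]; im=cv2.convertScaleAbs(im,alpha=1.7)
cv2.imwrite("pics/o0.png",cv2.resize(im,(600,600),interpolation=cv2.INTER_AREA)[...,::-1])
for n,f in fs.items():
    P=cloud(f)
    for q in("base","cover","vise"):
        pass
    # rib by yellow colour & paddle by orange
    hsv=cv2.cvtColor(f["color"],cv2.COLOR_RGB2HSV)
    for nm,c,h0,h1 in(("rib",(0.56,0.175),18,35),("paddle",(0.525,-0.25),2,16),("glass",(0.53,-0.19),40,90),("blue",(0.53,-0.19),100,130)):
        near=np.hypot(P[...,0]-c[0],P[...,1]-c[1])<0.07
        m=near&(hsv[...,0]>=h0)&(hsv[...,0]<=h1)&(hsv[...,1]>110)&(hsv[...,2]>35)
        X=P[m]; 
        if len(X)<5: print(n,nm,len(X));continue
        zt=np.percentile(X[:,2],90)
        T=X[X[:,2]>zt-0.006] if nm!="blue" else X
        r=cv2.minAreaRect(T[:,:2].astype(np.float32)*1000)
        print(n,nm,len(X),"zpc",np.round(np.percentile(X[:,2],[10,50,90]),4),"mean top",np.round(T.mean(0),4),"rect",np.round(r[0],1),np.round(r[1],1),round(r[2],1))
E
```

```text
top rib 115 zpc [0.0136 0.0402 0.0423] mean top [0.5619 0.1713 0.0409] rect [562.4 171.5] [46.7 15.4] 1.8
top paddle 78 zpc [0.0134 0.0632 0.0653] mean top [ 0.5227 -0.2529  0.0637] rect [ 522.6 -252.7] [11.4 42.5] 81.4
top glass 35 zpc [0.0415 0.0434 0.0454] mean top [ 0.5393 -0.1961  0.0434] rect [ 539.9 -196.9] [18.6 23.5] 77.9
top blue 422 zpc [0.0346 0.0373 0.0404] mean top [ 0.5355 -0.1942  0.0364] rect [ 539.  -196.4] [ 59.3 105.9] 77.0
side rib 131 zpc [0.0194 0.0339 0.0402] mean top [0.5624 0.1761 0.0388] rect [562.7 175.2] [48.2 16.2] 4.5
side paddle 86 zpc [0.0356 0.0512 0.0631] mean top [ 0.5239 -0.2512  0.0617] rect [ 523.9 -253.1] [14.  41.6] 71.2
side glass 0
side blue 98 zpc [0.0346 0.0358 0.0376] mean top [ 0.5309 -0.183   0.036 ] rect [ 537.5 -191.6] [52.7 96.1] 76.5
```

View pics/o0.png

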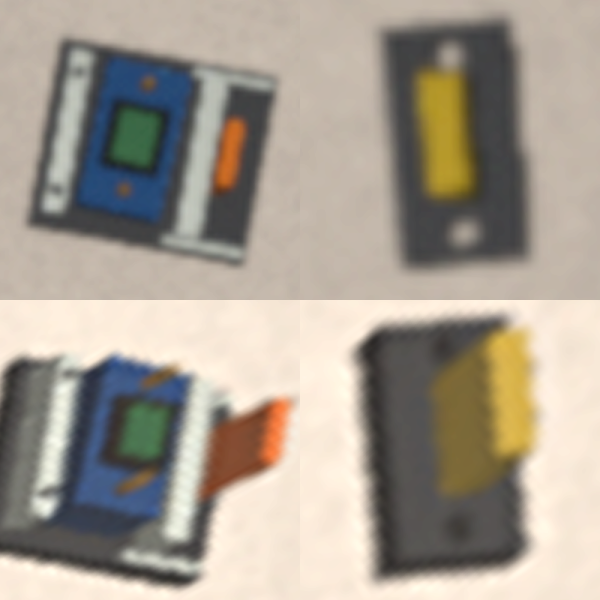

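```bash
cat >> h.py <<'E'
def plan(p,yaw_deg):
    """delta in tool axes AFTER turning so that tool y is parallel to the direction yaw+90deg"""
    s=state(); M=rot(s["eef_rot"]); y=M[:,1]; cur=np.degrees(np.arctan2(y[1],y[0]))
    d=(yaw_deg+90-cur+90)%180-90     # world ccw turn
    Mn=rot([0,0,np.radians(d)])@M
    print("pos",np.round(s["eef_pos"],4),"tilt",np.round(M[:,2],3),"tool turn",round(-d,2),"q7",round(s["q"][6],2),"delta after turn (mm)",np.round(1000*Mn.T@(np.array(p)-s["eef_pos"]),1),"w",round(s["gripper_width"],4))
    print("tool x",np.round(Mn[:,0],3),"F",np.round(s["contact_force"],1),"t",s["t"])
E
python3 - <<'E'
from h import *
import pickle
plan((0.523,-0.252,0.12),-9.8)
# rectangle fits on ortho maps
from scipy.optimize import minimize
fs=pickle.load(open("f0.pkl","rb"))
def fit(n,c,z,L,W,yaw,sign,chan=None,half=.1,skip=()):
    f=fs[n];N=int(half*4000);im=ortho(f,c,z,half,N).astype(np.float32)
    g=cv2.GaussianBlur(im.mean(2) if chan is None else im@np.float32(chan),(0,0),3)
    def samp(P): # world xy -> value
        r=(half-(P[:,0]-c[0]))/(2*half)*(N-1); q=(half-(P[:,1]-c[1]))/(2*half)*(N-1)
        return cv2.remap(g,q.astype(np.float32)[None],r.astype(np.float32)[None],1)[0]
    t=np.linspace(-.9,.9,40)
    def cost(v):
        a=np.radians(v[2]);Rm=np.array([[np.cos(a),-np.sin(a)],[np.sin(a),np.cos(a)]]);s=0
        for k,(ax,sg) in enumerate(((0,1),(0,-1),(1,1),(1,-1))):
            if k in skip: continue
            for e,w in((.0015,1),(-.0015,-1)):
                q=np.zeros((40,2));q[:,ax]=sg*((L,W)[ax]/2+e);q[:,1-ax]=t*(L,W)[1-ax]/2
                s-=sign*w*samp(q@Rm.T+[v[0]/1e3,v[1]/1e3]).mean()
        return s
    b=min((minimize(cost,[c[0]*1e3+dx,c[1]*1e3+dy,yaw+da],method="Nelder-Mead",options=dict(initial_simplex=np.array([c[0]*1e3+dx,c[1]*1e3+dy,yaw+da])+np.array([[0,0,0],[3,0,0],[0,3,0],[0,0,3]]))) for dx in(-4,0,4) for dy in(-4,0,4) for da in (-2,2)),key=lambda o:o.fun)
    return np.round(b.x,1),round(b.fun,1)
o=(2,-.5,-1.5); ye=(1,1,-2); bl=(-1,-.5,1.5)
for n in fs:
    print(n,"rib",fit(n,(.562,.173),.040,.048,.016,5,-1,ye,.06))
    print(n,"cover",fit(n,(.562,.173),.012,.096,.052,5,1,None,.09))
    print(n,"paddle",fit(n,(.523,-.252),.0625,.044,.012,-10,-1,o,.06))
    print(n,"base",fit(n,(.537,-.194),.036,.1,.056,-12,-1,bl,.1))
    a=np.radians(-10);c=np.array([.532,-.2])
    print(n,"plate",fit(n,(.530,-.208),.012,.13,.15,-10,1,None,.13))
E
```

```text
pos [ 0.177  -0.6254  0.2503] tilt [ 0.  0. -1.] tool turn 25.61 q7 -0.07 delta after turn (mm) [ 277.4 -426.8  130.3] w 0.0851
tool x [ 0.985 -0.17   0.   ] F [-0.3  0.2 -0.3] t 1.7
top rib (array([561.9, 172.7,   4.9]), np.float64(-193.0))
top cover (array([562.2, 172.2,   4.9]), np.float64(-95.8))
top paddle (array([ 524. , -254.4,  -10.7]), np.float64(-222.8))
top base (array([ 537.3, -194.6,  -12.9]), np.float64(-85.3))
top plate (array([ 531.9, -209.4,  -10.7]), np.float64(-83.8))
side rib (array([563.5, 175. ,   5.7]), np.float64(-172.6))
side cover (array([559.8, 182.3,   5.6]), np.float64(-111.8))
side paddle (array([ 524.2, -252.6,  -10.7]), np.float64(-187.8))
side base (array([ 538.1, -194.2,  -13.3]), np.float64(-67.1))
side plate (array([ 528.2, -199.9,  -11.7]), np.float64(-69.2))
```

Emit:
play_rows:
  targets: "0 0 0 6.6;0 0 0 6.6;0 0 0 6.6;0 0 0 6.7;0.017 -0.0269 0.005 0;0.017 -0.0269 0.005 0;0.017 -0.0269 0.005 0;0.017 -0.0269 0.005 0;0.017 -0.0269 0.005 0;0.017 -0.0269 0.005 0;0.017 -0.0269 0.005 0;0.017 -0.0269 0.005 0;0.017 -0.0269 0.005 0;0.017 -0.0269 0.005 0;0.017 -0.0269 0.005 0;0.017 -0.0269 0.005 0;0.017 -0.0269 0.005 0;0.017 -0.0269 0.005 0;0.017 -0.0269 0.005 0;0.017 -0.0269 0.005 0"
  claw: 0.036

```text
t: 3.7
eef_pos: [0.5251, -0.252, 0.1703]
eef_rot: [3.128, -0.293, 0.001]
contact_force: [0.3, -0.1, -0.5]
gripper_width: 0.036
grip_force: 0.0
```

```bash
python3 -c "
from h import *
plan((.524,-.2535,.054),-10.7)"
```

```text
pos [ 0.5251 -0.252   0.1703] tilt [ 0. -0. -1.] tool turn -0.0 q7 -1.4 delta after turn (mm) [ -0.8   1.6 116.3] w 0.036
tool x [ 0.983 -0.186  0.   ] F [ 0.3 -0.1 -0.5] t 3.7
```

Emit:
play_rows:
  targets: "-0.0008 0.0016 0.025 0;0 0 0.025 0;0 0 0.025 0;0 0 0.02 0;0 0 0.012 0;0 0 0.008 0;0 0 0 0"

```text
t: 4.4
eef_pos: [0.5228, -0.2543, 0.0547]
eef_rot: [-3.128, 0.293, 0.001]
contact_force: [-0.6, -0.3, 0.6]
gripper_width: 0.0359
grip_force: 0.0
```

Emit:
play_rows:
  targets: "0 0 0 0;0 0 0 0;0 0 0 0;0 0 0 0;0 0 0 0"
  claw: 0.0

```text
t: 4.9
eef_pos: [0.5238, -0.2546, 0.0564]
eef_rot: [3.128, -0.293, 0.003]
contact_force: [-0.7, 0.7, 5.5]
gripper_width: 0.011
grip_force: 59.6
```

Emit:
play_rows:
  targets: "0 -0.003 0 0;0 -0.003 0 0;0 -0.003 0 0;0 -0.003 0 0;0 -0.002 0 0"

```text
t: 5.4
eef_pos: [0.5259, -0.2438, 0.0564]
eef_rot: [3.124, -0.295, 0.003]
contact_force: [-1.2, -7.3, 4.8]
gripper_width: 0.011
grip_force: 59.3
```

Emit:
play_rows:
  targets: "0 -0.002 0 0;0 -0.001 0 0;0 -0.001 0 0"

```text
t: 5.7
eef_pos: [0.5264, -0.2406, 0.0564]
eef_rot: [3.123, -0.296, 0.003]
contact_force: [-0.4, -8.7, 4.2]
gripper_width: 0.0109
grip_force: 59.3
```

Emit:
play_rows:
  targets: "0 -0.001 0 0;0 -0.001 0 0;0 -0.001 0 0;0 -0.001 0 0"

```text
t: 6.1
eef_pos: [0.5271, -0.237, 0.0564]
eef_rot: [3.123, -0.296, 0.003]
contact_force: [-2.0, -8.4, 4.3]
gripper_width: 0.011
grip_force: 59.3
```

Emit:
play_rows:
  targets: "0 -0.001 0 0;0 -0.001 0 0;0 -0.001 0 0"

```text
t: 6.4
eef_pos: [0.5277, -0.234, 0.0564]
eef_rot: [3.123, -0.296, 0.003]
contact_force: [-1.9, -7.9, 4.2]
gripper_width: 0.0109
grip_force: 59.4
```

Emit:
play_rows:
  targets: "0 -0.001 0 0;0 -0.001 0 0;0 -0.001 0 0"

```text
t: 6.7
eef_pos: [0.5278, -0.2333, 0.0564]
eef_rot: [3.12, -0.298, 0.004]
contact_force: [-2.3, -14.9, 1.3]
gripper_width: 0.0108
grip_force: 59.2
```

Emit:
play_rows:
  targets: "0 -0.001 0 0;0 -0.001 0 0;0 -0.001 0 0"

```text
t: 7.0
eef_pos: [0.5278, -0.2332, 0.0564]
eef_rot: [3.117, -0.3, 0.004]
contact_force: [-3.1, -21.9, 0.2]
gripper_width: 0.0109
grip_force: 59.1
```

Emit:
play_rows:
  targets: "0 -0.002 0 0;0 -0.002 0 0;0 0 0 0;0 0 0 0"

```text
t: 7.4
eef_pos: [0.5278, -0.2331, 0.0565]
eef_rot: [3.112, -0.304, 0.004]
contact_force: [-3.2, -28.6, -2.5]
gripper_width: 0.011
grip_force: 59.2
```

Run:
```python
from h import *
rows=[]
for n in("top","side"):
    f=imaging.grab_frame(n); rows.append(ortho(f,(0.53,-0.19),0.036,0.09,400))
cv2.imwrite("pics/o1.png",cv2.convertScaleAbs(np.hstack(rows),alpha=1.7)[...,::-1])
```

```text
(no output)
```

View pics/o1.png

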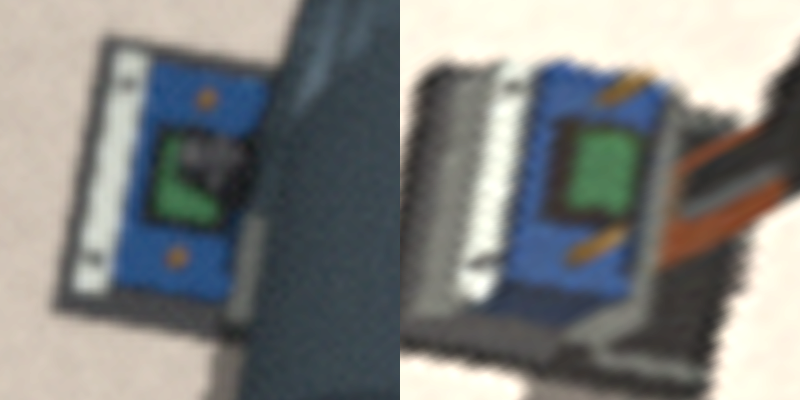

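Emit:
play_rows:
  targets: "0 0.004 0 0;0 0.004 0 0;0 0.001 0 0;0 0 0 0"

```text
t: 7.9
eef_pos: [0.5278, -0.2334, 0.0564]
eef_rot: [3.123, -0.297, 0.003]
contact_force: [-2.3, -9.1, 4.1]
gripper_width: 0.0106
grip_force: 60.3
```

Emit:
play_rows:
  targets: "0 0 0 0;0 0 0 0;0 0 0 0;0 0 -0.01 0;0 0 -0.02 0;0 0 -0.025 0;0 0 -0.025 0;0 0 -0.025 0;0 0 0 0"
  claw: 0.036

```text
t: 8.8
eef_pos: [0.5303, -0.2294, 0.1644]
eef_rot: [3.126, -0.292, 0.01]
contact_force: [0.5, 0.0, 0.3]
gripper_width: 0.0357
grip_force: 0.0
```

```bash
python3 -c "
from h import *
plan((.5627,.174,.1),5.2)"
```

```text
pos [ 0.5303 -0.2294  0.1644] tilt [ 0.006 -0.002 -1.   ] tool turn -15.88 q7 -1.43 delta after turn (mm) [  68.4 -398.9   64.5] w 0.0357
tool x [0.996 0.091 0.007] F [0.5 0.  0.3] t 8.8
```

Emit:
play_rows:
  targets: "0 0 0 -5.3;0 0 0 -5.3;0 0 0 -5.3;0.0049 -0.0285 0.003 0;0.0049 -0.0285 0.003 0;0.0049 -0.0285 0.003 0;0.0049 -0.0285 0.003 0;0.0049 -0.0285 0.003 0;0.0049 -0.0285 0.003 0;0.0049 -0.0285 0.003 0;0.0049 -0.0285 0.003 0;0.0049 -0.0285 0.003 0;0.0049 -0.0285 0.003 0;0.0049 -0.0285 0.003 0;0.0049 -0.0285 0.003 0;0.0049 -0.0285 0.003 0;0.0049 -0.0285 0.003 0;0 0 0 0;0 0 0 0"
  claw: 0.046

```text
t: 10.7
eef_pos: [0.5594, 0.1753, 0.1179]
eef_rot: [3.138, 0.145, -0.002]
contact_force: [-0.1, -0.1, 0.2]
gripper_width: 0.0458
grip_force: 0.0
```

```bash
python3 -c "
from h import *
plan((.5627,.174,.034),5.2)"
```

```text
pos [0.5594 0.1753 0.1179] tilt [-0.001 -0.    -1.   ] tool turn 0.11 q7 -1.94 delta after turn (mm) [ 3.2  1.6 83.9] w 0.0458
tool x [ 0.996  0.091 -0.001] F [-0.1 -0.1  0.2] t 10.7
```

Emit:
play_rows:
  targets: "0.0032 0.0016 0.025 0;0 0 0.025 0;0 0 0.018 0;0 0 0.01 0;0 0 0.004 0;0 0 0 0"

```text
t: 11.3
eef_pos: [0.5634, 0.1728, 0.0363]
eef_rot: [3.138, 0.141, -0.0]
contact_force: [0.3, 0.6, 1.5]
gripper_width: 0.0459
grip_force: 0.0
```

Emit:
play_rows:
  targets: "0 0 0 0;0 0 0 0;0 0 0 0;0 0 0 0;0 0 0 0;0 0 0 0"
  claw: 0.0

```text
t: 11.9
eef_pos: [0.5641, 0.1737, 0.0374]
eef_rot: [-3.138, -0.143, -0.003]
contact_force: [-1.2, -0.8, 6.5]
gripper_width: 0.0149
grip_force: 59.5
```

Emit:
play_rows:
  targets: "0 0 -0.01 0;0 0 -0.02 0;0 0 -0.025 0;0 0 -0.025 0;0 0 -0.025 0;0 0 0 5.3;0 0 0 5.3;0 0 0 5.3"

```text
t: 12.7
eef_pos: [0.5632, 0.1733, 0.142]
eef_rot: [-3.127, 0.299, -0.0]
contact_force: [-0.2, 0.1, -2.6]
gripper_width: 0.0147
grip_force: 58.5
```

```bash
python3 -c "
from h import *
plan((.5395,-.1845,.115),-10.6)"
```

```text
pos [0.5632 0.1733 0.142 ] tilt [ 0.  0. -1.] tool turn -0.31 q7 -2.17 delta after turn (mm) [ 42.6 356.1  26.9] w 0.0147
tool x [ 0.983 -0.184  0.   ] F [-0.2  0.1 -2.6] t 12.7
```

Emit:
play_rows:
  targets: "0 0 0 -0.3;0.003 0.0254 0 0;0.003 0.0254 0 0;0.003 0.0254 0 0;0.003 0.0254 0 0;0.003 0.0254 0 0;0.003 0.0254 0 0;0.003 0.0254 0 0;0.003 0.0254 0 0;0.003 0.0254 0 0;0.003 0.0254 0 0;0.003 0.0254 0 0;0.003 0.0254 0 0;0.003 0.0254 0 0;0.003 0.0254 0 0;0 0 0.014 0;0 0 0.014 0;0 0 0 0;0 0 0 0"

```text
t: 14.6
eef_pos: [0.5403, -0.1823, 0.1127]
eef_rot: [-3.128, 0.28, 0.002]
contact_force: [0.7, 0.3, -0.6]
gripper_width: 0.0149
grip_force: 58.7
```

Run:
```python
from h import *
plan((.5395,-.1845,.105),-10.6)
rows=[]
import pickle
fs={}
for n in("top","side"):
    f=mean_frame(n,3); fs[n]=f
    rows+=[ortho(f,(0.53,-0.19),0.078,0.08,400)]
    for q in("base","cover"):
        for d in imaging.silhouettes(n,q)[:1]: print(n,q,d["p"],d["point"])
pickle.dump(fs,open("f2.pkl","wb"))
cv2.imwrite("pics/o2.png",cv2.convertScaleAbs(np.hstack(rows),alpha=1.7)[...,::-1])
```

```text
pos [ 0.5403 -0.1823  0.1127] tilt [-0.001  0.001 -1.   ] tool turn 0.35 q7 -1.52 delta after turn (mm) [-0.4  2.3  7.7] w 0.0149
tool x [ 0.983 -0.184 -0.002] F [ 0.7  0.3 -0.6] t 14.6
side base 0.8 [297.3, 188.4]
side cover 0.67 [297.7, 176.0]
```

View pics/o2.png

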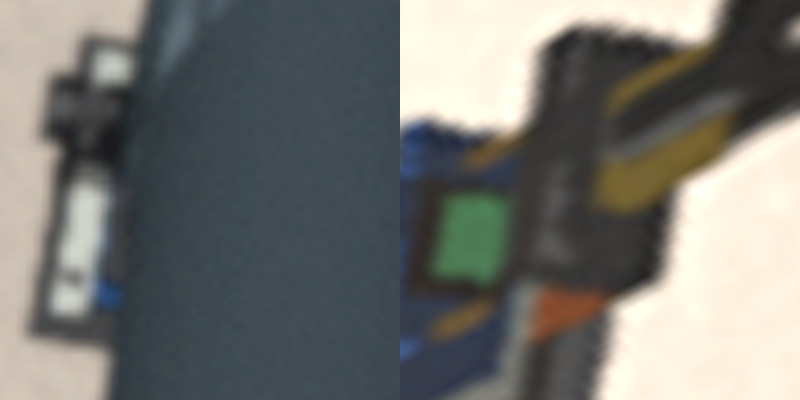

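Emit:
play_rows:
  targets: "-0.0007 0.002 0 0.35;0 0 0.01 0;0 0 0.008 0;0 0 0.003 0;0 0 0 0;0 0 0 0"

```text
t: 15.7
eef_pos: [0.5395, -0.1857, 0.0921]
eef_rot: [-3.128, 0.294, 0.0]
contact_force: [0.1, 0.1, -1.6]
gripper_width: 0.0145
grip_force: 58.7
```

Run:
```python
from h import *
ps=[];im=None
for i in range(4):
    im=imaging.grab_frame("side"); ps.append(state()["eef_pos"])
print(np.round(ps,4)); plan(np.mean(ps,0),-10.6)
plan((.5393,-.1841,.09),-10.6)
u,v=[int(t) for t in proj(im,np.array([.538,-.185,.06]))]
c=im["color"][v-45:v+45,u-60:u+60]
cv2.imwrite("pics/o3.png",cv2.convertScaleAbs(cv2.resize(c,None,fx=6,fy=6,interpolation=2),alpha=1.7)[...,::-1])
```

```text
[[ 0.5396 -0.1858  0.0923]
 [ 0.5397 -0.1858  0.0925]
 [ 0.5397 -0.1859  0.0926]
 [ 0.5397 -0.1858  0.0925]]
pos [ 0.5397 -0.1858  0.0925] tilt [ 0. -0. -1.] tool turn -0.15 q7 -1.52 delta after turn (mm) [-0.  -0.   0.1] w 0.0146
tool x [ 0.983 -0.184  0.001] F [ 0.7  0.4 -1.8] t 15.9
pos [ 0.5397 -0.1858  0.0925] tilt [ 0. -0. -1.] tool turn -0.15 q7 -1.52 delta after turn (mm) [-0.7 -1.6  2.5] w 0.0146
tool x [ 0.983 -0.184  0.001] F [ 0.7  0.4 -1.8] t 15.9
```

View pics/o3.png

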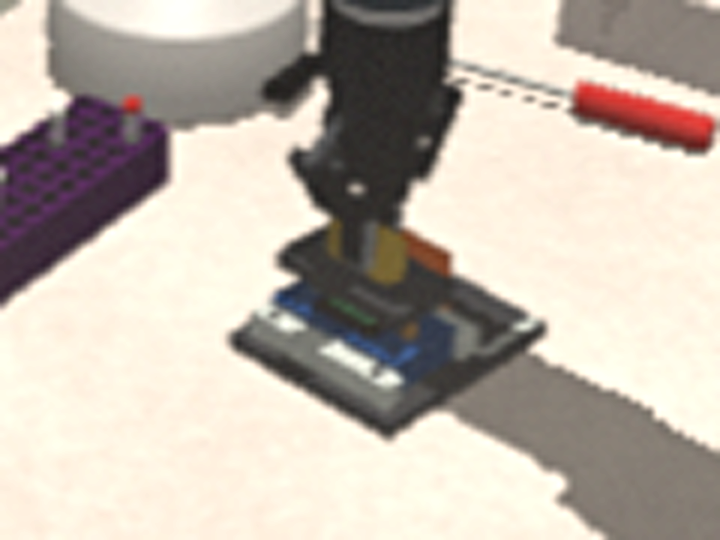

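Emit:
play_rows:
  targets: "-0.0007 -0.0016 0 0;0 0 0 0;0 0 0.002 0;0 0 0.002 0;0 0 0.002 0;0 0 0 0"

```text
t: 16.5
eef_pos: [0.5388, -0.184, 0.0858]
eef_rot: [-3.128, 0.294, 0.001]
contact_force: [-0.2, 0.5, -0.9]
gripper_width: 0.0149
grip_force: 58.7
```

Emit:
play_rows:
  targets: "0 0 0.002 0;0 0 0.002 0;0 0 0 0"

```text
t: 16.8
eef_pos: [0.5389, -0.184, 0.0819]
eef_rot: [-3.128, 0.294, 0.001]
contact_force: [0.1, 0.5, -1.6]
gripper_width: 0.0151
grip_force: 58.7
```

Emit:
play_rows:
  targets: "0 0 0.002 0;0 0 0.002 0;0 0 0.002 0;0 0 0 0"

```text
t: 17.2
eef_pos: [0.5391, -0.1841, 0.0765]
eef_rot: [3.128, -0.294, 0.0]
contact_force: [-1.2, -0.2, 4.7]
gripper_width: 0.0146
grip_force: 59.5
```

Emit:
play_rows:
  targets: "0 0 0.002 0;0 0 0.002 0;0 0 0.001 0;0 0 0 0"

```text
t: 17.6
eef_pos: [0.5391, -0.1841, 0.0733]
eef_rot: [-3.128, 0.294, 0.0]
contact_force: [-6.8, 2.2, 21.8]
gripper_width: 0.015
grip_force: 62.0
```

Emit:
play_rows:
  targets: "-0.001 0 0.001 0;0 0 0.001 0;0 0 0 0;0 0 0 0"

```text
t: 18.0
eef_pos: [0.5391, -0.1841, 0.0732]
eef_rot: [3.127, -0.295, 0.003]
contact_force: [-11.9, 4.9, 39.9]
gripper_width: 0.0144
grip_force: 64.5
```

Run:
```python
from h import *
im=mean_frame("side",3); s=state(); print(np.round(s["eef_pos"],4),s["contact_force"],s["moment"],s["t"])
u,v=[int(t) for t in proj(im,np.array([.538,-.185,.06]))]
c=im["color"][v-35:v+35,u-45:u+45]
cv2.imwrite("pics/o4.png",cv2.convertScaleAbs(cv2.resize(c,None,fx=8,fy=8,interpolation=2),alpha=2)[...,::-1])
P=cloud(im); a=np.radians(-10.7); Rm=np.array([[np.cos(a),-np.sin(a)],[np.sin(a),np.cos(a)]])
L=(P[...,:2]-[.538,-.184])@Rm
def zz(x0,x1,y0,y1):
    m=(L[...,0]>x0)&(L[...,0]<x1)&(L[...,1]>y0)&(L[...,1]<y1)&(P[...,2]>.005); return np.round(np.percentile(P[m][:,2],[10,50,90]),4),m.sum()
print("cover top +x",zz(.028,.046,-.02,.02),"-x",zz(-.046,-.028,-.02,.02),"fixed jaw",zz(-.05,.05,.031,.040), "+y strip",zz(-.04,.04,.012,.024))
```

```text
[ 0.5391 -0.1841  0.0732] [-11.61928303   3.75230543  39.52427044] [ 0.84197399  2.43484948 -0.0155097 ] 18.15
cover top +x (array([0.0462, 0.0479, 0.0498]), np.int64(25)) -x (array([0.1894, 0.2803, 0.3519]), np.int64(402)) fixed jaw (array([0.0302, 0.2597, 0.3428]), np.int64(573)) +y strip (array([0.0481, 0.194 , 0.3318]), np.int64(365))
```

View pics/o4.png

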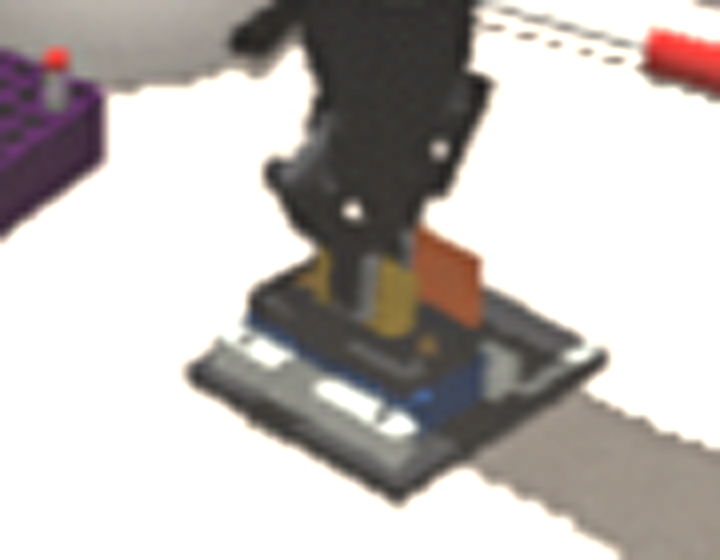

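Emit:
play_rows:
  targets: "0 0 -0.0015 0;0 0 0 0;0 0 0 0;0 0 0 0;0 0 0 0"

```text
t: 18.65
eef_pos: [0.5391, -0.1841, 0.0733]
eef_rot: [3.127, -0.294, 0.003]
contact_force: [-6.3, 2.3, 23.5]
gripper_width: 0.0145
grip_force: 62.3
```

Seated at z 0.0733 under a steady 23.5 N, and the jaw is home.

```bash
python3 -c "
from h import *
print(ticket.hand_in())"
```

```text
the job is handed in; nothing more can be done
None
```

The job is handed in at about 18.7 s: the jaw is fully home and clamps the lower half square. The cover sits on both dowels, flush with the lower half as far as the images and tool height show, and is still gripped and pressed down with about 23 N. I did not check the bystanders in a final picture, but nothing on the path touched them.

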